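Clear and sanitise the serving board

TASK

Use the yellow scraper block to wipe all broken biscuit pieces off the wooden serving board into the steel crumb trough at its side, without touching them with anything else, and stand the scraper back upright in the middle of the red coaster. Then push the blue cap of the dispenser fully down for a moment to ready the spray wand, pick the wand up, aim its nozzle at the blue spot in the middle of the board from about 12 cm away and hold it steady there for two seconds, and lay it back flat along its blue mat. Leave the mugs, strainer, tin, jar and spoon where they are.

Things in the scene. Friction and masses are not known exactly. Their poses are not given: they have to be found in the camera images.
- board: Fixed wooden board with steel crumb trough, 250 mm wide in x. Origin at bench level under the blue spot. Wooden top 60 mm high, y -100 to 140 mm; lips 12 mm higher along both x sides (inner faces x = +-117) and the +y end (inner face y = 132). Edge y = -100 has no lip: there the trough begins, open on top, inside y -204 to -100, x +-134, floor 6 mm, outer walls 72 mm high
- board_mark (a point): Blue spot of 36 mm diameter in the middle of the board, on its top face, 60 mm above the bench; z up
- chip0: Broken biscuit piece, an irregular flat chip about 47 x 34 mm, 13 mm thick, golden brown. Four to six are on the board at the start, the rest absent. Origin near the centre of its underside, z up when lying flat
- chip1: Broken biscuit piece, an irregular flat chip about 47 x 34 mm, 13 mm thick, golden brown. Four to six are on the board at the start, the rest absent. Origin near the centre of its underside, z up when lying flat
- chip2: Broken biscuit piece, an irregular flat chip about 47 x 34 mm, 13 mm thick, golden brown. Four to six are on the board at the start, the rest absent. Origin near the centre of its underside, z up when lying flat
- chip3: Broken biscuit piece, an irregular flat chip about 47 x 34 mm, 13 mm thick, golden brown. Four to six are on the board at the start, the rest absent. Origin near the centre of its underside, z up when lying flat
- chip4: Broken biscuit piece, an irregular flat chip about 47 x 34 mm, 13 mm thick, golden brown. Four to six are on the board at the start, the rest absent. Origin near the centre of its underside, z up when lying flat
- chip5: Broken biscuit piece, an irregular flat chip about 47 x 34 mm, 13 mm thick, golden brown. Four to six are on the board at the start, the rest absent. Origin near the centre of its underside, z up when lying flat
- scraper: Loose scraper block, 220 g, 78 mm high, standing upright on the coaster. Base block 54 mm thick (x) and 80 mm wide (y), black rubber below, yellow above, 36 mm high; on top of it a yellow grip rib 24 mm thick (x), 64 mm wide (y), from 36 to 78 mm height. Origin at the centre of the underside, z up. It is the same from front and back
- coaster: Fixed red round coaster, 110 mm diameter, 5 mm thick, origin at the centre of its underside. The place of the scraper
- push_cap (a joint): Travel of the sprung blue push cap: 0 up, 0.014 m fully down (about 6.5 N); springs back by itself
- push_cap_top (a point): Centre of the top of the blue round push cap (48 mm diameter) of the white wall dispenser; 230 mm above the bench when up. It is pushed straight down. The dispenser housing below is 92 x 92 mm and 195 mm high; a tiled wall bracket 250 mm high stands 55 mm from the cap's centre on the +y side
- wand: Loose white cordless spray wand, 240 g, lying along its x axis on two black feet. Origin at the feet's underside, at mid-width. Bar 28 mm wide (y), x -90 to 50 mm, z 20 to 56 mm; feet 70 mm wide at x -75 to -55 and 25 to 45 mm, z 0 to 20 mm. Green nozzle head at the +x end slants 45 degrees down. Centre of mass near x = -15 mm
- wand_nozzle (a point): Tip of the wand's nozzle, at x 77, y 0, z 19 mm in the wand's frame. Its own x axis is the spray direction: forward and 45 degrees downward in the wand's frame
- wand_mat: Fixed blue mat 200 mm (x) by 100 mm (y), 4 mm thick, origin at the centre of its underside. The place of the wand, along the mat's x
- mug_a: Glass mug, 80 mm diameter, 95 mm high; origin at the underside. Leave alone
- mug_b: Second glass mug, same. Leave alone
- strainer: Stainless tea strainer, bowl 68 mm wide and 28 mm high, handle along its x to 120 mm; origin under the bowl. Leave alone
- tin: Round green tin with brass screw-top lid, 88 mm diameter, 97 mm high; origin at the underside. Leave alone
- sugar_jar: Amber jar, 68 mm diameter, 100 mm high; origin at the underside. Leave alone
- teaspoon: Steel teaspoon 140 mm long, lying on the bench. Leave alone

How it is judged (in metres and radians):
On the way, in this order (a step that is already met when the one before it is completed fails the run):
1. all biscuit pieces lie in the crumb trough (x of chip0 in the frame of board between -0.135 and 0.135 m and y of chip0 in the frame of board between -0.206 and -0.09 m and z of each of chip0, chip1, chip2, chip3, chip4, chip5 in the frame of board below 0.048 m and linear speed of each of chip0, chip1, chip2, chip3, chip4, chip5 below 0.03 m/s and x of chip1 in the frame of board between -0.135 and 0.135 m and y of chip1 in the frame of board between -0.206 and -0.09 m and x of chip2 in the frame of board between -0.135 and 0.135 m and y of chip2 in the frame of board between -0.206 and -0.09 m and x of chip3 in the frame of board between -0.135 and 0.135 m and y of chip3 in the frame of board between -0.206 and -0.09 m and x of chip4 in the frame of board between -0.135 and 0.135 m and y of chip4 in the frame of board between -0.206 and -0.09 m and x of chip5 in the frame of board between -0.135 and 0.135 m and y of chip5 in the frame of board between -0.206 and -0.09 m), for 0.2 s.
2. the scraper stands released on the red coaster (horizontal distance between scraper and coaster below 0.03 m and z of scraper in the frame of coaster between 0.002 and 0.009 m and angle between scraper's own z axis and vertical below 0.12 rad and linear speed of scraper below 0.02 m/s and contact force between the fingers and scraper below 0.1 N), for 0.2 s.
3. the dispenser's cap is pushed fully down (value of joint push_cap above 0.0115 m), for 0.1 s.
4. the wand's nozzle is aimed at the blue spot from 7 to 17 cm, within 22 mm, and held steady (x of board_mark in the frame of wand_nozzle between 0.07 and 0.17 m and y of board_mark in the frame of wand_nozzle between -0.022 and 0.022 m and z of board_mark in the frame of wand_nozzle between -0.022 and 0.022 m and linear speed of wand below 0.03 m/s and angular speed of wand below 0.3 rad/s), for 1.5 s.
At the end, for the whole second after the job is handed in: All pieces in the trough; scraper upright on the coaster within 30 mm of its centre; wand flat on its mat, within 35 mm along and 25 mm across of its centre and 0.3 rad of its direction (either way round); cap up; all released and at rest (all of step 1 and all of step 2 and x of wand in the frame of wand_mat between -0.035 and 0.035 m and y of wand in the frame of wand_mat between -0.025 and 0.025 m and z of wand in the frame of wand_mat between 0.001 and 0.008 m and angle between the x axis of wand and the x axis of wand_mat, either way round below 0.3 rad and angle between wand's own z axis and vertical below 0.12 rad and linear speed of wand below 0.02 m/s and contact force between the fingers and wand below 0.1 N and value of joint push_cap below 0.003 m); the robot touches nothing.
It fails at once if a biscuit piece is touched by the fingers or the wand (contact force between any of the fingers, wand and chip0 above 0.5 N or contact force between any of the fingers, wand and chip1 above 0.5 N or contact force between any of the fingers, wand and chip2 above 0.5 N or contact force between any of the fingers, wand and chip3 above 0.5 N or contact force between any of the fingers, wand and chip4 above 0.5 N or contact force between any of the fingers, wand and chip5 above 0.5 N).
It fails at once if a bystander (mug, strainer, tin, jar, spoon) is moved more than 25 mm (distance of any of mug_a, mug_b, strainer, tin, sugar_jar, teaspoon from where it was at the start of the episode above 0.025 m).
Of chip0, chip1, chip2, chip3, chip4, chip5 only 4 to 6 are there at a start; the rules pass over those that are not, and their reading is None.
At some moment in a run one of scraper, wand may be knocked a few centimetres aside while the robot is not near it.
It also fails if it takes over 192 s, if anything falls off the work surface, if the arm or the gripper's body presses on something with over 40 N, if the wrist force passes 120 N, or if a joint passes its speed limit or range.

ROBOT

A 6-joint arm with a two-finger parallel gripper is mounted at the origin on the work surface. World frame = base frame: x ahead of the robot, y to its left, z up, the work surface at z = 0. Lengths are in mm, angles in rad, forces in N, time in s.
With the tool pointing down it reaches from about 275 to 750 mm from the base axis. Payload 10.2 kg.
Tool frame: the origin (TCP) lies midway between the tips of the shut fingers; the grasp point (between the pads) lies 19 mm behind it; z points along the fingers, y is the line along which they close (so a half turn about z gives the same grasp; the last joint's range is limited). The gripper opens to 85 mm and grips with 20 to 120 N. Pads are 22 mm wide; open, the fingers measure 114 mm over their backs; the gripper's body (76 mm by 85 mm) begins 54 mm behind the grasp point. The pads swing forward as they close: fully open they stand 13 mm farther back than shut.
Start: joints at [-1.533, 0.313, 1.498, -0, 1.331, -0.223], TCP at [135.36, -507.256, 210.494] pointing down, gripper open.
Joint ranges: [-2.94, 2.94], [-0.97, 2.17], [0.19, 2.56], [-1.23, 4.37], [0.02, 3.11], [-2.88, 2.88]. Speed limits (rad/s): [2.39, 2.39, 3.01, 3.14, 3.14, 3.14].

INTERFACE

Orientations are given as a unit quaternion [w, x, y, z].
In Python, from rig import ctrl, capture, camera_info gives the robot as it stands.
- The arm moves only by the tool apply_moves, never from a script. Its argument "targets" is a list of rows, each a list of 3 entries, a list of its own where there are three numbers: the finger opening in mm, from 0 to 85.4, then the shift along the world's x, y, z in mm, then the turn, a rotation vector about the world's x, y, z in degrees. In form: [[grip, [dx, dy, dz], [rx, ry, rz]], ...]. A call has 1 to 20 rows; each row is the pose to reach, as a shift and turn from the pose commanded when the call began; what a row does not reach only later rows make up. A row lasts 1/10 s, in which the tool goes at most 50 mm and 8.59 degrees, less where a joint would pass 70% of its speed; a pose out of reach is approached as far as the arm can. A call with a gripper value outside its range is refused whole. The fingers move at their own pace and stop on an object; "squeeze" is the grip in N (left out, the last holds). Time passes only in rows, so rows that repeat a pose let the fingers close. It gives the time, the measured TCP pose, the force, the opening and the grip force at its end, in the units of the state.
- ctrl.sense(): the state, without advancing time (a new reading comes with each control period).
- capture(name): name is "side" or "top" or "wrist"; returns (picture, depth): 420x560x3 uint8, blue, green, red; 420x560 float32, mm along the optical axis (not along the pixel's ray), 0 where there is no reading.
- camera_info(name): a dict with "vfov" (degrees; the focal length in pixels is half the picture's height over the tangent of half this angle, whatever the lens; pixels are square), "cx", "cy" (the principal point, pixels), "k1" (the pictures are not rectified: a ray, as slopes to the right and down, at radius r is drawn at 1 + k1 r^2 times it, then the intrinsics apply), "extrinsics" (4x4, takes a point from camera to world coordinates). Camera axes: x right, y down, z forward; pixel columns grow to the right and rows downward; lengths in mm; the calibration is good to about 2 mm. A picture is of the moment at which its call begins: read the wrist's pose just before it. camera_info takes no time and is no camera call; for the wrist camera it gives the pose at the moment of the call.
- ctrl.finish_job(): hands the job in; it is judged then, once.
The state is a dict: "time_s": time; "joints": joint angles; "dq": joint speeds; "tau": joint torques, N m; "eef_pos": TCP position; "ee_rot": TCP orientation; "force": force on the tool from outside, world axes, zero at the start; "wrist_torque": the same for the moment, N m; "grip_width": opening from 0.0 (shut) to 1.0 (fully open); "grip_force": force on a finger pad.
Only numpy, scipy, OpenCV 4.12 (cv2) and the standard library are available. Lean on these libraries where they do the work, as an engineer would, in place of code of your own. Each camera call takes 0.05 s, during which the arm holds its last target. There are 200 camera calls.

## Working session

There is one attempt and no reset: what is moved stays moved. The work goes in short steps, Python scripts to look and compute and a tool call to move; the robot and the scene stay as the last step left them, time stands still between calls to the robot, and variables do not carry over. Pictures are saved under pics/ and viewed, at most 17 in all, crops included, and the job is handed in when it is done.

Besides the shell and the picture viewer there is one more tool, called by a JSON object that holds its "fn" and its "kwargs". apply_moves: Moves the arm, as the interface text tells. Its arguments: {"type":"object","properties":{"targets":{"type":"array","items":{"type":"array"}},"squeeze":{"type":"number"}},"required":["targets"]}

```bash
ls && mkdir -p pics && cat > h.py <<'E'
import numpy as np, cv2
from rig import ctrl, capture, camera_info
def K(ci):
    f=210/np.tan(np.radians(ci['vfov']/2)); return np.array([[f,0,ci['cx']],[0,f,ci['cy']],[0,0,1.]])
def shot(n,save=None):
    ci=camera_info(n); im,d=capture(n)
    if save: cv2.imwrite(f'pics/{save}.png',im)
    return im,d,ci
def cloud(d,ci):
    k=K(ci); h,w=d.shape; v,u=np.mgrid[:h,:w]
    x=(u-k[0,2])/k[0,0]; y=(v-k[1,2])/k[0,0]; rd=np.hypot(x,y); r=rd.copy()
    for _ in range(20): r=rd/(1+ci['k1']*r*r)
    s=np.where(rd>0,r/np.maximum(rd,1e-9),1)
    P=np.stack([x*s*d,y*s*d,d],-1); E=np.array(ci['extrinsics'])
    W=P@E[:3,:3].T+E[:3,3]; W[d<=0]=np.nan
    return W
E
python3 - <<'E'
from h import *
print(ctrl.sense())
for n in('top','side','wrist'):
    im,d,ci=shot(n,n+'0'); np.savez(n+'0.npz',im=im,d=d,E=ci['extrinsics'],W=cloud(d,ci)); print(n,ci)
E
```

```text
pics
{'time_s': 0.0, 'joints': array([-1.53338599e+00,  3.13468526e-01,  1.49842766e+00, -5.49024106e-06,
        1.33098634e+00, -2.23389793e-01]), 'dq': array([-2.03242711e-04,  1.78213545e-04, -6.58927659e-05,  3.33823396e-03,
       -3.57088255e-04, -6.35247621e-04]), 'tau': array([ 2.42160795e-04, -4.12255669e+01, -2.59744424e+01, -1.45499498e-04,
        4.11456669e-03, -1.19111522e-05]), 'eef_pos': array([ 135.35457586, -506.96592939,  209.92915703]), 'ee_rot': array([-6.42398588e-04,  9.91509661e-01,  1.30031443e-01,  5.72315382e-05]), 'force': array([-0.12602167,  0.05853888,  0.8523451 ]), 'wrist_torque': array([ 0.0493461 ,  0.04380797, -0.01837121]), 'grip_force': 0.0, 'grip_width': 1.0022023892073786}
top {'vfov': 47.47314257469575, 'cx': 272.2365847943019, 'cy': 215.37857221044186, 'k1': 0.00781017101113615, 'extrinsics': array([[-7.74662615e-03, -9.84765446e-01,  1.73715305e-01,
         3.60592898e+02],
       [-9.99859533e-01,  1.02100520e-02,  1.32916808e-02,
         1.78045056e+01],
       [-1.48628303e-02, -1.73587938e-01, -9.84706212e-01,
         1.51127411e+03
[... 327 characters left out ...]
 5.39184019e-01, -6.53526417e-01,
         7.53056350e+02],
       [ 9.58889249e-03, -7.67483431e-01, -6.40997064e-01,
         8.64324305e+02],
       [ 0.00000000e+00,  0.00000000e+00,  0.00000000e+00,
         1.00000000e+00]])}
wrist {'vfov': 61.40247572806977, 'cx': 280.6516906461707, 'cy': 214.1248108662911, 'k1': -0.045207582786717486, 'extrinsics': array([[ 2.58320681e-01, -9.23352168e-01, -2.84061963e-01,
         2.08365117e+02],
       [-9.66058640e-01, -2.47224417e-01, -7.49052237e-02,
        -4.88515215e+02],
       [-1.06315252e-03,  2.93770082e-01, -9.55875519e-01,
         3.73630998e+02],
       [ 0.00000000e+00,  0.00000000e+00,  0.00000000e+00,
         1.00000000e+00]])}
```

View pics/top0.png

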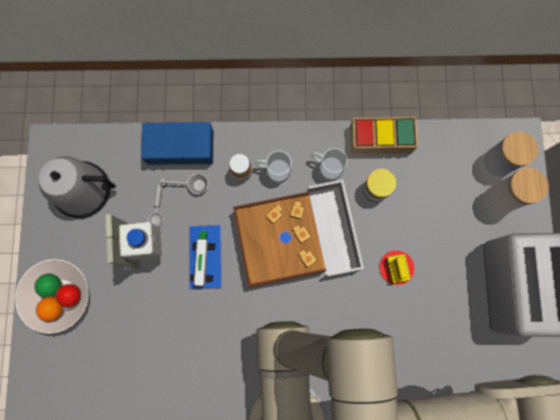

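View pics/side0.png

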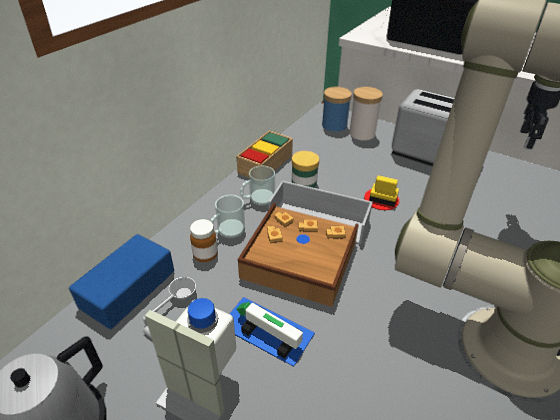

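Top view: the board's spot is at (285,238) with the trough to its right (-y). Four chips lie at (275,215), (297,211), (302,234) and (308,258). The scraper is at (399,268), the cap at (136,238), and the wand at (201,257) with its green nozzle up (+x). The side view agrees.

```bash
cat > meas.py <<'E'
from h import *
def blobs(W,hsv,lo,hi,zr,xr=(150,750),yr=(-450,500),amin=8):
    m=cv2.inRange(hsv,np.array(lo),np.array(hi))>0
    z=W[...,2]; m&=(z>zr[0])&(z<zr[1])&(W[...,0]>xr[0])&(W[...,0]<xr[1])&(W[...,1]>yr[0])&(W[...,1]<yr[1])
    n,l,s,c=cv2.connectedComponentsWithStats(m.astype(np.uint8),connectivity=8)
    out=[]
    for i in range(1,n):
        if s[i,4]<amin: continue
        P=W[l==i]; r=cv2.minAreaRect(P[:,:2].astype(np.float32))
        out.append((s[i,4],c[i].round(),np.nanmedian(P,0).round(1),np.round(r[0],1),np.round(r[1],1),round(r[2],1)))
    return out
E
python3 - <<'E'
from meas import *
for n in('top','side'):
    q=np.load(n+'0.npz'); W=q['W']; hsv=cv2.cvtColor(q['im'],cv2.COLOR_BGR2HSV)
    print(n)
    for name,lo,hi,zr in[('blue',(105,150,60),(125,255,255),(-5,300)),('yellow',(24,150,80),(34,255,255),(20,120)),('red',(0,200,80),(6,255,255),(-5,30)),
      ('green',(50,120,40),(80,255,255),(10,80)),('chip',(14,120,140),(23,255,255),(62,90)),('wood',(5,80,40),(16,255,255),(50,90))]:
        for b in blobs(W,hsv,lo,hi,zr): print(name,*b)
E
```

```text
top
blue 1073 [207. 254.] [501.8 235.1   3.7] [497.5 253.2] [195.5  95.3] 1.4
blue 215 [136. 237.] [530.8 406.6 229.3] [529.7 407. ] [42.  41.4] 87.7
blue 69 [285. 237.] [549.1  -1.1  60.3] [549.2  -1.2] [24.5 25.3] 89.3
yellow 547 [381. 183.] [ 707.2 -293.    96.1] [ 707.2 -293.1] [79.2 81.2] 62.9
yellow 421 [398. 268.] [ 450.3 -339.    47.1] [ 452.3 -346.1] [76.8 52.8] 9.9
red 40 [384. 266.] [ 458.3 -312.     4.7] [ 461.9 -309. ] [42.8 19.7] 12.9
red 23 [387. 277.] [ 427.6 -317.8    3.9] [ 425.9 -318.2] [26.1 12.3] 16.6
green 35 [203. 235.] [558.6 253.9  52.5] [560.5 253.4] [18.  18.9] 89.9
green 24 [200. 262.] [474.7 259.1  61. ] [476.6 259.3] [39.7  4.7] 3.2
chip 182 [298. 210.] [631.2 -41.5  71.5] [634.1 -46.1] [50.4 52.9] 68.8
chip 178 [275. 214.] [618.2  28.6  72. ] [624.8  29.6] [44.4 65. ] 82.7
chip 12 [247. 217.] [611.7 115.   63.6] [612.2 114.5] [10.8 16.6] 35.4
chip 8 [287. 217.] [610.3  -9.5  63.6] [611.2 -11.7] [12.7 15.4] 46.3
chip 10 [311. 222.] [592.7 -81.4  62.7] [594.4 -81.1] [ 6.1 25.2] 59.5
chip 8 [304. 222.] [592.8 -60.   63.1] [594.2 -60.1] [12.9  6.2] 0.2
chip
[... 2318 characters left out ...]
.] [630.4 -37.2  72.1] [637.7 -41.1] [35.9 59.2] 76.5
chip 163 [308. 224.] [559.1 -48.1  72.3] [563.9 -56.2] [49.  50.5] 28.8
chip 171 [274. 233.] [617.3  31.2  72.1] [624.5  24.1] [33.1 66. ] 45.6
chip 152 [336. 230.] [484.  -66.   72.3] [485.4 -69.6] [54.9 40.1] 39.2
wood 5649 [300. 251.] [528.5  49.9  59.7] [544.7  17.2] [250.2 246. ] 11.0
wood 29 [285. 217.] [625.7 -38.4  72.1] [626.7 -38.3] [17.3 17.9] 89.9
wood 30 [310. 223.] [555.7 -52.1  73.1] [556.1 -53. ] [16.4 20.5] 28.9
wood 35 [338. 230.] [482.  -69.7  72.8] [481.2 -69.9] [20.9 18.7] 65.8
wood 32 [274. 233.] [616.8  33.   73.2] [616.9  34. ] [18.1 17.3] 67.2
wood 105 [210. 240.] [744.1 142.7  67.4] [744.4 140.6] [43.4 10.7] 89.4
```

{"fn": "apply_moves", "kwargs": {"targets": [[85,[315,165,0],[0,0,-4.5]],[85,[315,165,0],[0,0,-4.5]],[85,[315,165,0],[0,0,-4.5]],[85,[315,165,0],[0,0,-4.5]],[85,[315,165,0],[0,0,-4.5]],[85,[315,165,0],[0,0,-4.5]],[85,[315,165,0],[0,0,-4.5]],[85,[315,165,0],[0,0,-4.5]],[85,[315,165,0],[0,0,-4.5]],[85,[315,165,0],[0,0,-4.5]],[85,[315,165,0],[0,0,-4.5]]]}}

```text
time_s: 1.25
eef_pos: [449.3, -343.1, 210.5]
ee_rot: [-0.0, 0.996, 0.09, -0.0]
force: [0.2, 0.7, 0.1]
grip_width: 0.991
grip_force: 0.0
```

```bash
cat >> meas.py <<'E'
def yaw(): # closing direction (tool y) in deg, mod 180
    w,x,y,z=ctrl.sense()['ee_rot']; return np.degrees(np.arctan2(1-2*(x*x+z*z),2*(x*y-w*z)))%180
def rect(W,m):
    P=W[m]; P=P[np.isfinite(P[:,0])]; r=cv2.minAreaRect(P[:,:2].astype(np.float32)); return len(P),np.median(P,0).round(1),np.round(r[0],1),np.round(r[1],1),round(r[2],1)
E
python3 - <<'E'
from meas import *
s=ctrl.sense(); print(s['eef_pos'],yaw(),s['time_s'])
for n in('wrist','top'):
    im,d,ci=shot(n,n+'1'); W=cloud(d,ci); h=cv2.cvtColor(im,cv2.COLOR_BGR2HSV)
    y=(cv2.inRange(h,(22,120,60),(36,255,255))>0)&(abs(W[...,0]-450)<90)&(abs(W[...,1]+342)<90)
    print(n,'rib',rect(W,y&(W[...,2]>77))); print('blk',rect(W,y&(W[...,2]>30)&(W[...,2]<60)))
E
```

```text
[ 449.2802193  -343.12672995  210.50843397] 100.33415357249153 1.25
wrist rib (2010, array([ 456.9, -348.5,   83. ]), array([ 455.2, -349.1]), array([62.6, 23.8]), 10.2)
blk (2575, array([ 464.7, -340.4,   41.1]), array([ 455.1, -348.9]), array([78.9, 53.1]), 10.3)
top rib (26, array([ 477.4, -337. ,   81.2]), array([ 463.5, -302.7]), array([ 11.8, 102.3]), 21.0)
blk (89, array([ 477.5, -327.6,   40.3]), array([ 481.1, -334.6]), array([28.8, 60.4]), 41.6)
```

View pics/wrist1.png

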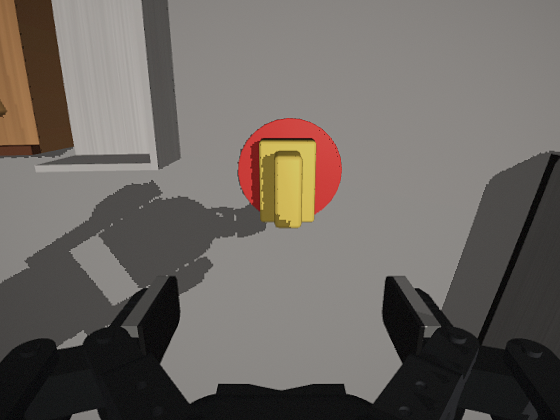

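Wrist view: the scraper stands on the red coaster at about (288,180), with the fingers straddling its line. World position is (455,-349), long side at 10.2°.

{"fn": "apply_moves", "kwargs": {"targets": [[85,[6,-6,-50],[0,0,0]],[85,[6,-6,-100],[0,0,0]],[85,[6,-6,-130],[0,0,0]],[85,[6,-6,-150],[0,0,0]],[85,[6,-6,-164],[0,0,0]],[85,[6,-6,-164],[0,0,0]],[85,[6,-6,-164],[0,0,0]],[10,[6,-6,-164],[0,0,0]],[10,[6,-6,-164],[0,0,0]],[10,[6,-6,-164],[0,0,0]],[10,[6,-6,-164],[0,0,0]],[10,[6,-6,-164],[0,0,0]],[10,[6,-6,-164],[0,0,0]],[10,[6,-6,-164],[0,0,0]],[10,[6,-6,-164],[0,0,0]]], "squeeze": 60}}

```text
time_s: 2.85
eef_pos: [456.5, -348.3, 47.0]
ee_rot: [0.0, 0.996, 0.091, 0.0]
force: [-0.6, 2.6, 5.5]
grip_width: 0.263
grip_force: 59.8
```

```bash
python3 - <<'E'
from meas import *
from scipy.optimize import least_squares
im=cv2.imread('pics/wrist1.png')
# coaster circle from saved side0/top0 clouds + board yaw
for n in('top','side'):
    q=np.load(n+'0.npz'); W=q['W']; h=cv2.cvtColor(q['im'],cv2.COLOR_BGR2HSV)
    m=((cv2.inRange(h,(0,150,60),(8,255,255))|cv2.inRange(h,(172,150,60),(180,255,255)))>0)&(W[...,2]<15)&(abs(W[...,0]-455)<90)&(abs(W[...,1]+345)<90)
    P=W[m][:,:2].astype(np.float32); hull=cv2.convexHull(P)[:,0]
    r=least_squares(lambda p:np.hypot(*(hull-p).T)-54,[455,-345],loss='soft_l1'); print(n,len(P),r.x,np.round(r.fun,0))
    print('white/steel trough edge yaw:')
    hs=(cv2.inRange(h,(5,80,40),(16,255,255))>0)&(W[...,2]>66)&(W[...,2]<76)&(W[...,1]<160)&(abs(W[...,0]-549)<170)
    print(rect(W,hs))
print(ctrl.sense()['eef_pos'],ctrl.sense()['grip_width']*85.4,yaw())
E
```

```text
top 348 [ 457.72222572 -349.8430681 ] [-2. -1. -0. -1. -1. -1. -1. -2. -1. -1. -1. -1. -1. -1. -1. -2. -2. -2.
 -2. -3. -3. -2. -2. -1. -1. -1. -1. -0. -1. -2. -2. -3.]
white/steel trough edge yaw:
(714, array([516.2,  42.5,  70.6]), array([543.6,  19.3]), array([248.6, 235.8]), 10.8)
side 187 [ 458.06853074 -347.62972098] [-1. -1. -1. -1.  2. -2. -1.  2. -0. -1. -1. -0. -1. -0.  0. -2.  0. -1.]
white/steel trough edge yaw:
(978, array([535.9,  77.9,  71.1]), array([544.5,  20. ]), array([250.5, 240.6]), 10.7)
[ 456.54761479 -348.29399409   46.99593584] 22.45688382235457 100.44899885567744
```

{"fn": "apply_moves", "kwargs": {"targets": [[10,[0,0,40],[0,0,0]],[10,[0,0,90],[0,0,0]],[10,[0,0,130],[0,0,0]],[10,[15,45,153],[0,0,0]],[10,[30,90,153],[0,0,0]],[10,[45,135,153],[0,0,0]],[10,[60,180,153],[0,0,0]],[10,[75,225,153],[0,0,0]],[10,[90,270,153],[0,0,0]],[10,[105,315,153],[0,0,0]],[10,[120,360,153],[0,0,0.4]],[10,[135,405,153],[0,0,0.4]],[10,[143,435,153],[0,0,0.4]],[10,[146,444,153],[0,0,0.4]],[10,[146,444,153],[0,0,0.4]],[10,[146,444,153],[0,0,0.4]],[10,[146,444,153],[0,0,0.4]]]}}

```text
time_s: 4.55
eef_pos: [602.2, 94.3, 199.5]
ee_rot: [0.0, 0.996, 0.094, -0.0]
force: [-0.1, 0.8, -2.3]
grip_width: 0.262
grip_force: 60.1
```

```bash
cat >> meas.py <<'E'
c,s_=np.cos(np.radians(10.8)),np.sin(np.radians(10.8)); R=np.array([[c,-s_],[s_,c]]); O=np.array([549.,-1.])
def chips(n,save=None,zmin=66):
    im,d,ci=shot(n,save); W=cloud(d,ci); B=(W[...,:2]-O)@R; h=cv2.cvtColor(im,cv2.COLOR_BGR2HSV)
    m=(cv2.inRange(h,(10,100,90),(23,255,255))>0)&(abs(B[...,0])<130)&(B[...,1]>-204)&(B[...,1]<128)&((W[...,2]>zmin)|(B[...,1]<-104))&(W[...,2]<90)
    m=cv2.morphologyEx(m.astype(np.uint8),cv2.MORPH_CLOSE,np.ones((3,3)))
    N,l,st,_=cv2.connectedComponentsWithStats(m)
    for i in range(1,N):
        if st[i,4]>25:
            P=B[l==i]; P=P[np.isfinite(P[:,0])]; print(n,st[i,4],'min',P.min(0).round(),'max',P.max(0).round(),'z',np.nanpercentile(W[l==i][:,2],[5,50,95]).round())
E
python3 - <<'E'
from meas import *
s=ctrl.sense(); print(s['eef_pos'],yaw(),s['grip_width']*85.4,(s['eef_pos'][:2]-O)@R)
chips('side','side2'); chips('top','top2'); chips('wrist','wrist2')
E
```

```text
[602.2351209   94.25412365 199.46997592] 100.74142947298517 22.35201728671989 [70.14102346 83.5916443 ]
side 44 min [ 47. -70.] max [ 70. -35.] z [67. 72. 74.]
side 171 min [-25. -71.] max [ 27. -27.] z [68. 72. 75.]
side 189 min [-126.  -99.] max [-117.  128.] z [69. 71. 74.]
side 170 min [-102.  -75.] max [-51. -30.] z [67. 72. 75.]
side 64 min [116.  25.] max [124. 125.] z [69. 71. 73.]
side 77 min [28. 13.] max [ 88. 111.] z [67. 71. 75.]
top 153 min [ 50. -81.] max [101. -31.] z [66. 73. 78.]
top 135 min [50. -8.] max [100.  31.] z [68. 73. 77.]
top 185 min [-34. -75.] max [ 27. -29.] z [62. 72. 78.]
top 183 min [-101.  -80.] max [-51. -30.] z [61. 72. 77.]
top 123 min [-125.  -95.] max [-109.   86.] z [65. 72. 76.]
wrist 2765 min [ 118. -102.] max [127. 128.] z [71. 72. 73.]
wrist 2134 min [51. -9.] max [103.  39.] z [71. 73. 75.]
wrist 1972 min [ 50. -75.] max [104. -30.] z [71. 73. 75.]
wrist 1767 min [-25. -75.] max [ 30. -29.] z [70. 73. 74.]
wrist 55 min [-62. -68.] max [-55. -58.] z [66. 71. 74.]
wrist 430 min [-124.   44.] max [-115.  122.] z [71. 72. 73.]
wrist 50 min [-124.  -73.] max [-117.  -57.] z [71. 72. 73.]
```

View pics/wrist2.png

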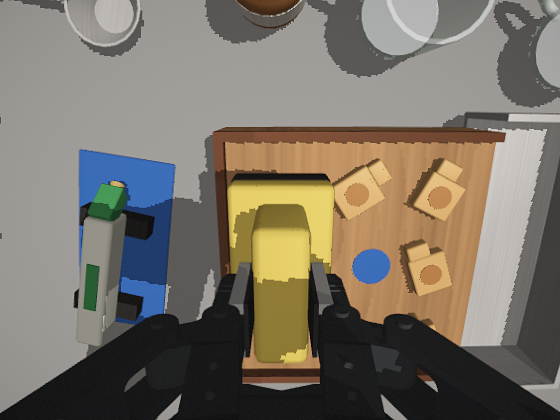

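Wrist view: the scraper hangs over the board's +x/+y corner. The spot is at (371,266), the chips lie clear to its right, and the first is at (365,190).

{"fn": "apply_moves", "kwargs": {"targets": [[10,[0,0,-40],[0,0,0]],[10,[0,0,-70],[0,0,0]],[10,[0,0,-85],[0,0,0]],[10,[0,0,-92],[0,0,0]],[10,[0,0,-96],[0,0,0]],[10,[0,0,-96],[0,0,0]],[10,[0,0,-96],[0,0,0]]]}}

```text
time_s: 5.4
eef_pos: [602.9, 95.7, 104.5]
ee_rot: [0.0, 0.996, 0.094, 0.001]
force: [-0.2, -0.2, -2.5]
grip_width: 0.262
grip_force: 60.1
```

{"fn": "apply_moves", "kwargs": {"targets": [[10,[2,-10,-1],[0,0,0]],[10,[4,-20,-1],[0,0,0]],[10,[6,-30,-1],[0,0,0]],[10,[8,-40,-1],[0,0,0]],[10,[10,-50,-1],[0,0,0]],[10,[12,-60,-1],[0,0,0]],[10,[13,-70,-1],[0,0,0]],[10,[15,-80,-1],[0,0,0]],[10,[17,-90,-1],[0,0,0]],[10,[19,-100,-1],[0,0,0]],[10,[21,-110,-1],[0,0,0]],[10,[23,-120,-1],[0,0,0]],[10,[25,-130,-1],[0,0,0]],[10,[27,-140,-1],[0,0,0]],[10,[29,-150,-1],[0,0,0]],[10,[31,-160,-1],[0,0,0]],[10,[32,-168,-1],[0,0,0]],[10,[32,-168,-1],[0,0,0]],[10,[32,-168,-1],[0,0,0]]]}}

```text
time_s: 7.3
eef_pos: [634.3, -72.2, 102.4]
ee_rot: [-0.0, 0.996, 0.094, -0.0]
force: [-0.2, -0.6, -2.4]
grip_width: 0.26
grip_force: 60.1
```

```bash
python3 - <<'E'
from meas import *
s=ctrl.sense(); print(s['eef_pos'],yaw(),s['grip_width']*85.4,(s['eef_pos'][:2]-O)@R)
chips('side','side3'); chips('top'); chips('wrist','wrist3')
E
```

```text
[634.29022582 -72.23034825 102.42186906] 100.83379232365037 22.214477153458706 [ 70.43226514 -85.95045759]
side 138 min [ 104. -101.] max [124. 126.] z [69. 72. 74.]
side 173 min [-27. -81.] max [ 25. -33.] z [67. 72. 75.]
side 92 min [-125.  -98.] max [-117.   22.] z [70. 71. 74.]
side 169 min [-102.  -75.] max [-51. -32.] z [67. 72. 75.]
top 33 min [  58. -146.] max [  76. -121.] z [33. 41. 55.]
wrist 4466 min [ 118. -101.] max [126.  72.] z [71. 72. 73.]
wrist 238 min [ 107. -112.] max [109. -60.] z [85. 87. 90.]
wrist 2968 min [  33. -165.] max [  81. -119.] z [18. 37. 55.]
wrist 81 min [ 21. -43.] max [ 27. -36.] z [67. 71. 73.]
wrist 228 min [-22. -75.] max [  7. -61.] z [72. 73. 74.]
```

View pics/wrist3.png

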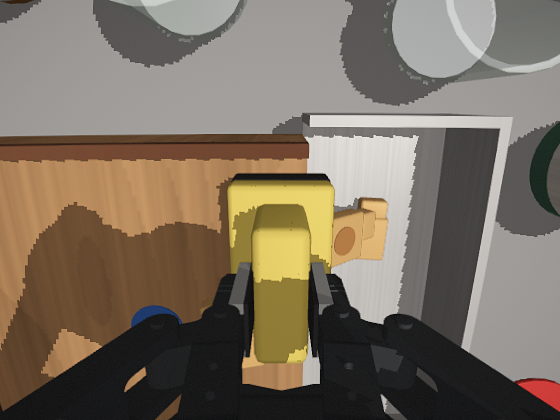

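Wrist view: two chips are over the trough at about (360,230), one tilted on the other. I'll push a little farther, lift, and move to the middle lane.

{"fn": "apply_moves", "kwargs": {"targets": [[10,[1,-8,0],[0,0,0]],[10,[3,-15,0],[0,0,0]],[10,[4,-20,0],[0,0,0]],[10,[4,-20,0],[0,0,0]],[10,[2,-10,0],[0,0,0]],[10,[0,10,0],[0,0,0]],[10,[-2,15,30],[0,0,0]],[10,[-4,20,60],[0,0,0]],[10,[-40,50,60],[0,0,0]],[10,[-75,80,60],[0,0,0]],[10,[-88,87,60],[0,0,0]],[10,[-88,87,60],[0,0,0]],[10,[-88,87,60],[0,0,0]]]}}

```text
time_s: 8.75
eef_pos: [546.6, 15.6, 162.9]
ee_rot: [0.0, 0.995, 0.095, 0.001]
force: [1.0, -0.8, -2.8]
grip_width: 0.266
grip_force: 60.3
```

```bash
python3 - <<'E'
from meas import *
s=ctrl.sense(); print(s['eef_pos'],yaw(),(s['eef_pos'][:2]-O)@R)
chips('side'); chips('top'); chips('wrist')
E
```

```text
[546.63051073  15.63005186 162.89200896] 100.90733437846974 [ 0.78864188 16.77948593]
side 129 min [115. -93.] max [125. 130.] z [69. 71. 74.]
side 143 min [-125.  -98.] max [-118.   83.] z [69. 72. 74.]
side 172 min [-102.  -73.] max [-51. -30.] z [67. 72. 75.]
top 223 min [  32. -161.] max [  75. -104.] z [15. 28. 36.]
top 36 min [-25. -73.] max [ -3. -54.] z [67. 72. 78.]
top 199 min [-107.  -77.] max [-40. -35.] z [59. 71. 76.]
top 54 min [-124.  -95.] max [-107.  -12.] z [61. 70. 76.]
wrist 4334 min [ 118. -102.] max [127. 129.] z [71. 72. 73.]
wrist 2209 min [  32. -171.] max [  80. -114.] z [18. 31. 34.]
wrist 2678 min [-26. -75.] max [ 27. -34.] z [72. 73. 75.]
wrist 1797 min [-95. -78.] max [-47. -31.] z [70. 73. 74.]
```

{"fn": "apply_moves", "kwargs": {"targets": [[10,[0,0,-35],[0,0,0]],[10,[0,0,-52],[0,0,0]],[10,[0,0,-60],[0,0,0]],[10,[0,0,-60],[0,0,0]],[10,[2,-10,-60],[0,0,0]],[10,[4,-20,-60],[0,0,0]],[10,[6,-30,-60],[0,0,0]],[10,[8,-40,-60],[0,0,0]],[10,[10,-50,-60],[0,0,0]],[10,[12,-60,-60],[0,0,0]],[10,[13,-70,-60],[0,0,0]],[10,[15,-80,-60],[0,0,0]],[10,[17,-90,-60],[0,0,0]],[10,[19,-100,-60],[0,0,0]],[10,[21,-110,-60],[0,0,0]],[10,[23,-120,-60],[0,0,0]],[10,[23,-122,-60],[0,0,0]],[10,[23,-122,-60],[0,0,0]]]}}

```text
time_s: 10.7
eef_pos: [569.3, -107.5, 102.4]
ee_rot: [-0.0, 0.996, 0.094, -0.0]
force: [-0.5, -0.1, -2.4]
grip_width: 0.261
grip_force: 60.3
```

{"fn": "apply_moves", "kwargs": {"targets": [[10,[-2,10,0],[0,0,0]],[10,[-5,25,10],[0,0,0]],[10,[-6,30,40],[0,0,0]],[10,[-10,45,60],[0,0,0]],[10,[-45,75,60],[0,0,0]],[10,[-80,100,60],[0,0,0]],[10,[-93,108,60],[0,0,0]],[10,[-93,108,60],[0,0,0]],[10,[-93,108,60],[0,0,0]],[10,[-93,108,60],[0,0,0]]]}}

```text
time_s: 11.7
eef_pos: [477.0, 0.7, 162.8]
ee_rot: [0.0, 0.996, 0.095, 0.0]
force: [-0.4, 0.2, -2.4]
grip_width: 0.26
grip_force: 60.2
```

```bash
python3 - <<'E'
from meas import *
s=ctrl.sense(); print(s['eef_pos'],yaw(),(s['eef_pos'][:2]-O)@R)
chips('side'); chips('top'); chips('wrist')
E
```

```text
[476.99786001   0.68593661 162.76220101] 100.84534412057279 [-70.41087112  15.14792968]
side 124 min [116. -94.] max [125. 127.] z [69. 71. 74.]
side 55 min [  31. -163.] max [  74. -133.] z [16. 31. 35.]
side 76 min [-125.  -99.] max [-117.   15.] z [68. 71. 74.]
top 28 min [115. -20.] max [122.  30.] z [66. 70. 76.]
top 370 min [ -27. -165.] max [ 76. -93.] z [13. 21. 35.]
wrist 1430 min [  33. -165.] max [  79. -114.] z [18. 20. 34.]
wrist 529 min [  51. -130.] max [  71. -114.] z [31. 32. 33.]
wrist 2067 min [ -26. -171.] max [  29. -130.] z [18. 19. 20.]
wrist 2556 min [-100.  -78.] max [-48. -31.] z [71. 73. 74.]
wrist 841 min [-124. -102.] max [-115.  -25.] z [71. 72. 73.]
```

{"fn": "apply_moves", "kwargs": {"targets": [[10,[0,0,-35],[0,0,0]],[10,[0,0,-52],[0,0,0]],[10,[0,0,-60],[0,0,0]],[10,[0,0,-60],[0,0,0]],[10,[2,-10,-60],[0,0,0]],[10,[4,-20,-60],[0,0,0]],[10,[6,-30,-60],[0,0,0]],[10,[8,-40,-60],[0,0,0]],[10,[10,-50,-60],[0,0,0]],[10,[12,-60,-60],[0,0,0]],[10,[13,-70,-60],[0,0,0]],[10,[15,-80,-60],[0,0,0]],[10,[17,-90,-60],[0,0,0]],[10,[19,-100,-60],[0,0,0]],[10,[21,-110,-60],[0,0,0]],[10,[23,-120,-60],[0,0,0]],[10,[23,-122,-60],[0,0,0]],[10,[23,-122,-60],[0,0,0]]]}}

```text
time_s: 13.65
eef_pos: [499.3, -121.5, 102.4]
ee_rot: [-0.0, 0.996, 0.094, -0.0]
force: [-0.7, 0.2, -2.3]
grip_width: 0.261
grip_force: 60.3
```

{"fn": "apply_moves", "kwargs": {"targets": [[10,[-2,10,0],[0,0,0]],[10,[-5,25,10],[0,0,0]],[10,[-6,30,40],[0,0,0]],[10,[-6,30,80],[0,0,0]],[10,[-6,30,100],[0,0,0]],[10,[-6,30,100],[0,0,0]]]}}

```text
time_s: 14.25
eef_pos: [494.3, -90.3, 205.8]
ee_rot: [0.001, 0.995, 0.095, 0.003]
force: [0.5, 0.5, -3.0]
grip_width: 0.263
grip_force: 60.4
```

```bash
python3 - <<'E'
from meas import *
s=ctrl.sense(); print(s['eef_pos'],yaw(),(s['eef_pos'][:2]-O)@R)
chips('side','side4'); chips('top'); chips('wrist','wrist4')
E
```

```text
[494.30154226 -90.25575303 205.80524472] 100.92473707369363 [-70.45445801 -77.42531934]
side 105 min [ -23. -168.] max [  74. -104.] z [17. 20. 33.]
side 107 min [116. -40.] max [124. 126.] z [69. 72. 73.]
side 55 min [ -98. -170.] max [ -54. -147.] z [16. 19. 21.]
top 128 min [ -16. -161.] max [ 76. -64.] z [15. 28. 36.]
wrist 2285 min [  33. -165.] max [  80. -104.] z [19. 32. 34.]
wrist 972 min [ -26. -170.] max [  29. -131.] z [18. 19. 20.]
wrist 1406 min [-102. -172.] max [ -48. -131.] z [17. 19. 20.]
wrist 53 min [-123.  121.] max [-116.  128.] z [71. 72. 73.]
```

View pics/wrist4.png

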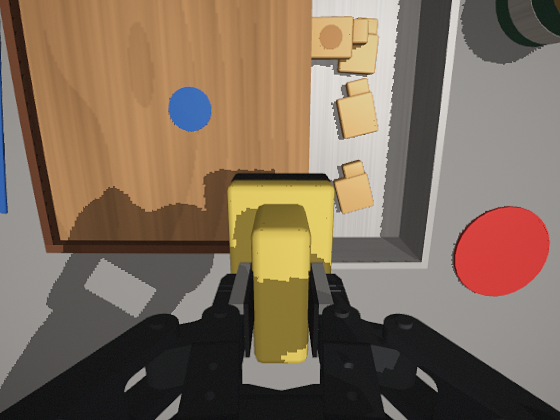

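View pics/side4.png

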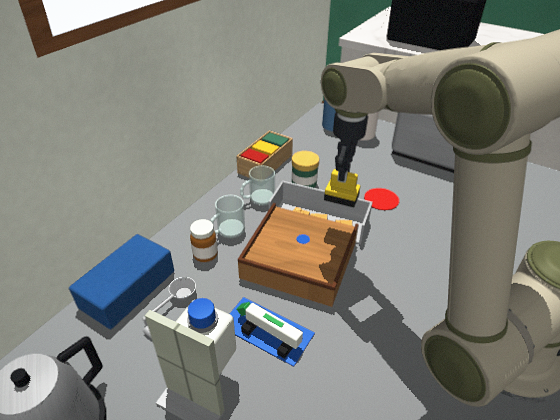

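All four chips lie in the trough ((332,38) two, (357,115), (353,193)) and the board is clear. The coaster is free, so the scraper goes back now.

{"fn": "apply_moves", "kwargs": {"targets": [[10,[-7,-50,0],[0,0,0]],[10,[-14,-98,0],[0,0,0]],[10,[-21,-146,0],[0,0,0]],[10,[-28,-194,0],[0,0,0]],[10,[-34,-240,0],[0,0,-0.5]],[10,[-36,-257,-20],[0,0,-0.5]],[10,[-36,-257,-60],[0,0,-0.5]],[10,[-36,-257,-100],[0,0,-0.5]],[10,[-36,-257,-130],[0,0,-0.5]],[10,[-36,-257,-145],[0,0,-0.5]],[10,[-36,-257,-151],[0,0,-0.5]],[10,[-36,-257,-155],[0,0,-0.5]],[10,[-36,-257,-155],[0,0,-0.5]],[10,[-36,-257,-155],[0,0,-0.5]]]}}

```text
time_s: 15.8
eef_pos: [457.6, -348.4, 48.0]
ee_rot: [0.0, 0.996, 0.09, 0.0]
force: [-0.5, 0.9, -2.3]
grip_width: 0.26
grip_force: 60.5
```

{"fn": "apply_moves", "kwargs": {"targets": [[10,[0,0,-1],[0,0,0]],[10,[0,0,-1.5],[0,0,0]],[30,[0,0,-1.5],[0,0,0]],[50,[0,0,-1.5],[0,0,0]],[85,[0,0,-1.5],[0,0,0]],[85,[0,0,-1.5],[0,0,0]],[85,[0,0,-1.5],[0,0,0]],[85,[0,0,-1.5],[0,0,0]],[85,[0,0,10],[0,0,0]],[85,[0,0,40],[0,0,0]],[85,[0,0,90],[0,0,0]],[85,[0,0,140],[0,0,0]],[85,[0,0,180],[0,0,0]],[85,[0,0,180],[0,0,0]],[85,[0,0,180],[0,0,0]]]}}

```text
time_s: 17.3
eef_pos: [457.4, -348.3, 228.5]
ee_rot: [0.001, 0.996, 0.09, 0.001]
force: [0.1, 0.0, -0.4]
grip_width: 0.993
grip_force: 0.0
```

```bash
python3 - <<'E'
from meas import *
s=ctrl.sense(); print(s['eef_pos'],yaw(),s['joints'])
im,d,ci=shot('wrist','wrist5'); W=cloud(d,ci); h=cv2.cvtColor(im,cv2.COLOR_BGR2HSV)
y=(cv2.inRange(h,(22,120,60),(36,255,255))>0)&(abs(W[...,0]-457)<90)&(abs(W[...,1]+348)<90)
print('rib',rect(W,y&(W[...,2]>77)),'blk',rect(W,y&(W[...,2]>30)&(W[...,2]<60)))
q=np.load('side0.npz')
for n in('side',):
    im,d,ci=shot(n); W=cloud(d,ci); h=cv2.cvtColor(im,cv2.COLOR_BGR2HSV)
    m=(cv2.inRange(h,(105,150,60),(125,255,255))>0)&(W[...,2]>225)&(W[...,1]>350); print('cap',rect(W,m), np.nanpercentile(W[m][:,2],[50,90]))
    for b in blobs(W,h,(50,120,40),(80,255,255),(10,80),yr=(150,400)): print('green',*b)
W=np.load('top0.npz')['W'];h=cv2.cvtColor(np.load('top0.npz')['im'],cv2.COLOR_BGR2HSV);m=(cv2.inRange(h,(105,150,60),(125,255,255))>0)&(W[...,2]>225)&(W[...,1]>350);print(rect(W,m))
E
```

```text
[ 457.39903888 -348.26994582  228.48428813] 100.34541462526839 [-8.54459667e-01  4.11559641e-01  1.31182886e+00 -1.96820726e-05
  1.41646342e+00  5.35777464e-01]
rib (1768, array([ 462.4, -369.8,   83. ]), array([ 460.9, -370.5]), array([62.3, 24.1]), 10.3) blk (2101, array([ 469.6, -358. ,   41.2]), array([ 460.6, -369.6]), array([78.9, 51.6]), 10.9)
cap (457, array([530.6, 411.8, 228.4]), array([531.7, 410.6]), array([44.4, 46.6]), 40.2) [228.37464353 229.94258688]
green 92 [243. 308.] [556.7 262.9  46.2] [559. 256.] [20.8 24.2] 84.7
green 90 [273. 320.] [475.2 259.9  60.3] [475.5 259.7] [12.4 49.3] 88.1
(196, array([530.9, 408.1, 229.5]), array([529.7, 407.1]), array([41.8, 41.4]), 87.7)
```

{"fn": "apply_moves", "kwargs": {"targets": [[85,[3.5,-22,-50],[0,0,0]],[85,[3.5,-22,-100],[0,0,0]],[85,[3.5,-22,-140],[0,0,0]],[85,[3.5,-22,-165],[0,0,0]],[85,[3.5,-22,-181],[0,0,0]],[85,[3.5,-22,-181],[0,0,0]],[85,[3.5,-22,-181],[0,0,0]],[10,[3.5,-22,-181],[0,0,0]],[10,[3.5,-22,-181],[0,0,0]],[10,[3.5,-22,-181],[0,0,0]],[10,[3.5,-22,-181],[0,0,0]],[10,[3.5,-22,-181],[0,0,0]],[10,[3.5,-22,-181],[0,0,0]],[10,[3.5,-22,-171],[0,0,0]],[10,[2,-10,-171],[0,0,0]],[10,[0,0,-171],[0,0,0]],[10,[0,0,-171],[0,0,0]],[10,[0,0,-178],[0,0,0]],[10,[0,0,-180],[0,0,0]],[10,[0,0,-181],[0,0,0]]]}}

```text
time_s: 19.4
eef_pos: [457.3, -348.5, 46.7]
ee_rot: [-0.0, 0.996, 0.09, -0.0]
force: [-3.9, 0.6, 9.0]
grip_width: 0.262
grip_force: 60.1
```

{"fn": "apply_moves", "kwargs": {"targets": [[10,[0,0,-0.5],[0,0,0]],[10,[0,0,-0.5],[0,0,0]],[30,[0,0,-0.5],[0,0,0]],[40,[0,0,-0.5],[0,0,0]],[50,[0,0,-0.5],[0,0,0]],[60,[0,0,-0.5],[0,0,0]],[70,[0,0,-0.5],[0,0,0]],[85,[0,0,-0.5],[0,0,0]],[85,[0,0,-0.5],[0,0,0]],[85,[0,0,10],[0,0,0]],[85,[0,0,50],[0,0,0]],[85,[0,0,90],[0,0,0]],[85,[0,0,90],[0,0,0]],[85,[0,0,90],[0,0,0]]]}}

```text
time_s: 20.8
eef_pos: [457.6, -348.5, 137.6]
ee_rot: [0.001, 0.996, 0.09, 0.001]
force: [-0.3, -0.1, -1.0]
grip_width: 0.995
grip_force: 0.0
```

```bash
cat >> meas.py <<'E'
def scraper(n,save=None):
    im,d,ci=shot(n,save); W=cloud(d,ci); h=cv2.cvtColor(im,cv2.COLOR_BGR2HSV)
    y=(cv2.inRange(h,(22,120,60),(36,255,255))>0)&(abs(W[...,0]-457)<100)&(abs(W[...,1]+348)<100)
    print('rib',rect(W,y&(W[...,2]>75)),'blk',rect(W,y&(W[...,2]>30)&(W[...,2]<60)))
E
python3 - <<'E'
from meas import *
s=ctrl.sense(); print(s['eef_pos'],yaw()); scraper('wrist','wrist6')
E
```

```text
[ 457.56941243 -348.45422559  137.62445978] 100.34430878114264
rib (3261, array([ 460.9, -352.9,   83. ]), array([ 458.2, -353.5]), array([62.1, 23.9]), 9.8) blk (3889, array([ 469.2, -344.7,   41.1]), array([ 457.8, -353.4]), array([79. , 53.5]), 10.2)
```

View pics/wrist6.png

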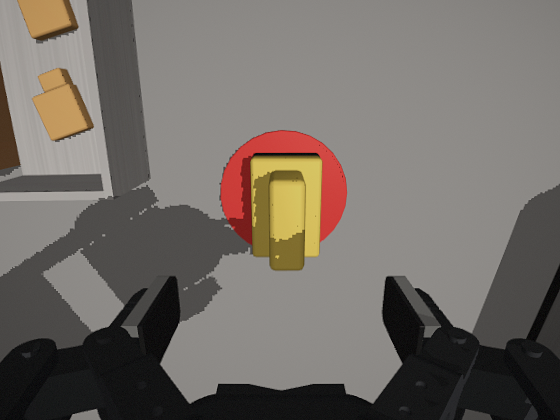

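Wrist view: the scraper stands centred on the coaster, base at (286,205) within the red disc. Next is the cap.

{"fn": "apply_moves", "kwargs": {"targets": [[0,[0,0,50],[0,0,0]],[0,[0,0,100],[0,0,0]],[0,[0,20,150],[0,0,5]],[0,[5,65,155],[0,0,13]],[0,[73,757,155],[0,0,80]],[0,[73,757,155],[0,0,80]],[0,[73,757,155],[0,0,80]],[0,[73,757,155],[0,0,80]],[0,[73,757,155],[0,0,80]],[0,[73,757,155],[0,0,80]],[0,[73,757,155],[0,0,80]],[0,[73,757,155],[0,0,80]],[0,[73,757,155],[0,0,80]],[0,[73,757,155],[0,0,80]],[0,[73,757,155],[0,0,80]],[0,[73,757,155],[0,0,80]],[0,[73,757,155],[0,0,80]],[0,[73,757,155],[0,0,80]],[0,[73,757,155],[0,0,80]],[0,[73,757,155],[0,0,80]]]}}

```text
time_s: 22.85
eef_pos: [530.0, 409.2, 289.3]
ee_rot: [-0.0, 0.705, 0.71, -0.002]
force: [0.1, -0.2, -0.3]
grip_width: -0.001
grip_force: 0.0
```

```bash
python3 - <<'E'
from meas import *
s=ctrl.sense(); print(s['eef_pos'],yaw(),s['joints'],s['time_s'])
for n in('wrist',):
    im,d,ci=shot(n,'w7'); W=cloud(d,ci); h=cv2.cvtColor(im,cv2.COLOR_BGR2HSV)
    m=(cv2.inRange(h,(105,150,60),(125,255,255))>0)&(W[...,2]>200)&(W[...,1]>350); print('cap',rect(W,m), np.nanpercentile(W[m][:,2],[50,90]))
E
```

```text
[530.03187133 409.1860658  289.33826854] 0.4157821811278532 [ 4.82961213e-01  6.37234131e-01  8.07283041e-01 -2.33531949e-04
  1.70049734e+00  4.75672034e-01] 22.85
cap (2069, array([524.7, 413.4, 229.9]), array([533.8, 410.1]), array([46.7, 46.2]), 50.6) [229.874301   230.93756053]
```

{"fn": "apply_moves", "kwargs": {"targets": [[0,[1,0,-30],[0,0,0]],[0,[1,0,-50],[0,0,0]],[0,[1,0,-56],[0,0,0]],[0,[1,0,-56],[0,0,0]],[0,[1,0,-56],[0,0,0]]]}}

```text
time_s: 23.4
eef_pos: [531.9, 408.4, 237.1]
ee_rot: [0.0, 0.705, 0.709, 0.001]
force: [-0.6, -0.0, -0.2]
grip_width: 0.001
grip_force: 0.0
```

{"fn": "apply_moves", "kwargs": {"targets": [[0,[0,0,-7],[0,0,0]],[0,[0,0,-12],[0,0,0]],[0,[0,0,-17],[0,0,0]],[0,[0,0,-19],[0,0,0]],[0,[0,0,-20],[0,0,0]],[0,[0,0,-20],[0,0,0]],[0,[0,0,-20],[0,0,0]],[0,[0,0,-20],[0,0,0]]]}}

```text
time_s: 24.2
eef_pos: [531.4, 408.8, 215.7]
ee_rot: [0.0, 0.705, 0.709, 0.0]
force: [-0.1, 0.7, -0.5]
grip_width: 0.002
grip_force: 0.0
```

```bash
python3 - <<'E'
from meas import *
s=ctrl.sense(); print(s['eef_pos'],s['force'],s['wrist_torque'],s['joints'])
im,d,ci=shot('side'); W=cloud(d,ci); h=cv2.cvtColor(im,cv2.COLOR_BGR2HSV)
m=(cv2.inRange(h,(105,150,60),(125,255,255))>0)&(W[...,2]>190)&(W[...,1]>350); print(rect(W,m), np.nanpercentile(W[m][:,2],[10,50,90]))
cv2.imwrite('pics/s8.png',cv2.resize(im[200:400,120:320],None,fx=3,fy=3,interpolation=cv2.INTER_CUBIC))
E
```

```text
[531.40890767 408.79303957 215.71005105] [-0.1053669   0.70524021 -0.47254434] [ 0.06371829 -0.00879838  0.02824276] [ 4.81372160e-01  6.48790289e-01  9.73004026e-01 -7.72412589e-06
  1.51943352e+00  4.75333155e-01]
(512, array([521.7, 420. , 227.2]), array([532.8, 411.6]), array([49.8, 46.6]), 6.5) [207.56168958 227.17201415 229.45918535]
```

View pics/s8.png

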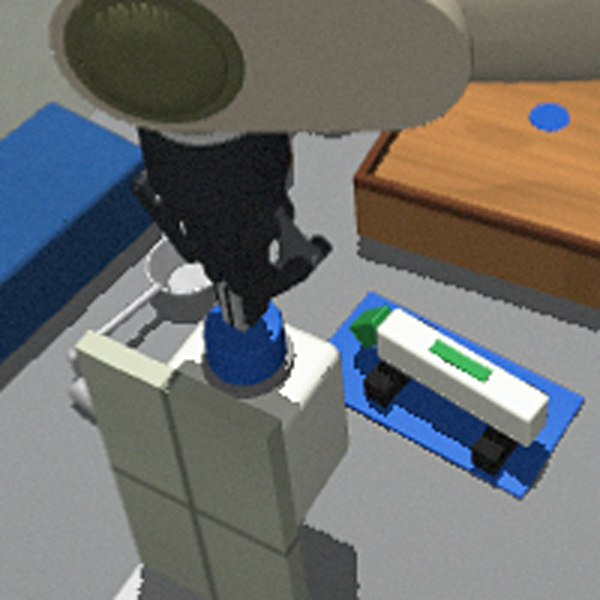

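The crop shows the fingertips right at the cap's top (240,325) with the cap still up and no force. I'll go on down while watching the force.

{"fn": "apply_moves", "kwargs": {"targets": [[0,[0,0,-3],[0,0,0]],[0,[0,0,-6],[0,0,0]],[0,[0,0,-6],[0,0,0]],[0,[0,0,-6],[0,0,0]]]}}

```text
time_s: 24.65
eef_pos: [531.3, 408.7, 209.5]
ee_rot: [-0.0, 0.705, 0.709, -0.0]
force: [-0.2, 0.2, -0.8]
grip_width: -0.003
grip_force: 0.0
```

```bash
python3 - <<'E'
from meas import *
s=ctrl.sense(); print(s['eef_pos'],s['force'])
im,d,ci=shot('side'); W=cloud(d,ci); h=cv2.cvtColor(im,cv2.COLOR_BGR2HSV)
m=(cv2.inRange(h,(105,150,60),(125,255,255))>0)&(W[...,2]>190)&(W[...,1]>350); print(rect(W,m), np.nanpercentile(W[m][:,2],[10,50,90]))
P=W[(abs(W[...,0]-531)<40)&(abs(W[...,1]-409)<40)&(h[...,2]<60)]; print('fingers z',np.nanpercentile(P[:,2],[0,2,10]))
E
```

```text
[531.32541963 408.74095649 209.45504205] [-0.17962675  0.22599298 -0.83681222]
(468, array([520.4, 421.5, 226.9]), array([533.5, 417.4]), array([56.5, 37. ]), 29.6) [207.61255423 226.87209749 229.45771367]
fingers z [ -1.06906226 243.99738183 281.03846281]
```

```bash
python3 - <<'E'
from meas import *
im,d,ci=shot('wrist'); W=cloud(d,ci); a=im.copy()
im2,d2,ci2=shot('side'); W2=cloud(d2,ci2)
cv2.imwrite('pics/s9.png',np.hstack([a,cv2.resize(im2[250:350,140:240],(420,420),interpolation=cv2.INTER_CUBIC)])[:, :].astype(np.uint8)) if False else cv2.imwrite('pics/s9.png',np.hstack([cv2.resize(a,(480,360)),cv2.resize(im2[270:345,160:235],(320,360),interpolation=cv2.INTER_CUBIC)]))
for v in range(290,326,3): print(v,[tuple(W2[v,u].round().astype(int)) if np.isfinite(W2[v,u,0]) else None for u in range(190,214,4)])
E
```

```text
290 [(np.int64(538), np.int64(421), np.int64(284)), (np.int64(523), np.int64(426), np.int64(300)), (np.int64(514), np.int64(425), np.int64(304)), (np.int64(515), np.int64(416), np.int64(295)), (np.int64(517), np.int64(405), np.int64(281)), (np.int64(509), np.int64(403), np.int64(285))]
293 [(np.int64(539), np.int64(422), np.int64(278)), (np.int64(534), np.int64(418), np.int64(276)), (np.int64(515), np.int64(426), np.int64(297)), (np.int64(516), np.int64(416), np.int64(286)), (np.int64(512), np.int64(411), np.int64(284)), (np.int64(497), np.int64(416), np.int64(299))]
296 [(np.int64(709), np.int64(275), np.int64(4)), (np.int64(536), np.int64(416), np.int64(265)), (np.int64(522), np.int64(421), np.int64(279)), (np.int64(518), np.int64(415), np.int64(276)), (np.int64(504), np.int64(420), np.int64(290)), (np.int64(495), np.int64(420), np.int64(296))]
299 [(np.int64(704), np.int64(281), np.int64(1)), (np.int64(536), np.int64(418), np.int64(259)), (np.int64(523), np.int64(421), np.int64(271)), (np.int64(518), np.int64(416), np.int64(269)), (np.int64(505), np.int64(420), np.int64(282)), (np
[... 1638 characters left out ...]
, np.int64(424), np.int64(228)), (np.int64(512), np.int64(420), np.int64(227)), (np.int64(508), np.int64(414), np.int64(224))]
320 [(np.int64(539), np.int64(433), np.int64(214)), (np.int64(529), np.int64(433), np.int64(221)), (np.int64(521), np.int64(431), np.int64(225)), (np.int64(516), np.int64(426), np.int64(223)), (np.int64(512), np.int64(421), np.int64(220)), (np.int64(510), np.int64(413), np.int64(213))]
323 [(np.int64(541), np.int64(432), np.int64(203)), (np.int64(530), np.int64(434), np.int64(213)), (np.int64(523), np.int64(430), np.int64(214)), (np.int64(517), np.int64(426), np.int64(214)), (np.int64(512), np.int64(422), np.int64(212)), (np.int64(509), np.int64(415), np.int64(206))]
```

View pics/s9.png

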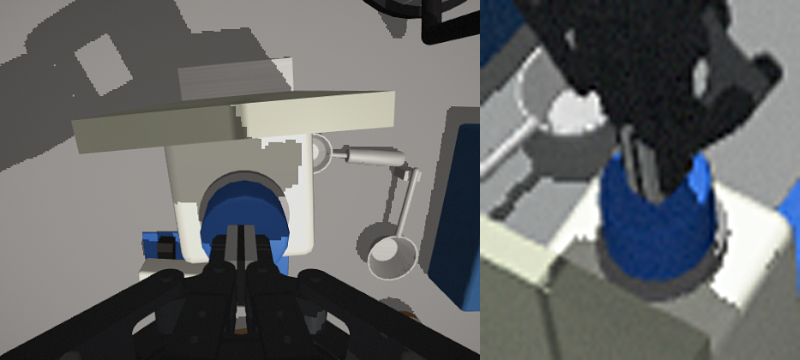

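```bash
python3 - <<'E'
from meas import *
a=cv2.imread('pics/w7.png'); im,d,ci=shot('wrist'); W=cloud(d,ci)
cv2.imwrite('pics/cmp.png',np.hstack([cv2.resize(x[220:340,200:360],(400,300),interpolation=cv2.INTER_CUBIC) for x in(a,im)]))
s=ctrl.sense(); print(s['eef_pos'],s['force'],s['tau'],s['grip_width'])
m=(abs(W[...,0]-531)<8)&(abs(W[...,1]-409)<14); v,u=np.where(m); print(v.min(),v.max(),u.min(),u.max())
for r in range(240,330,8): print(r,[tuple(int(t) for t in W[r,c]) if np.isfinite(W[r,c,0]) else None for c in(260,268,276,284,292,300)])
E
```

```text
[531.37036029 408.74227165 209.51030277] [0.5495371  0.25353779 0.49055251] [ 7.53813802e-04 -5.71686351e+01 -2.71832907e+01 -1.42762235e-05
  1.38437543e-03  1.89980648e-05] 0.003134191893906475
249 419 250 310
240 [(522, 427, 229), (526, 427, 230), (529, 427, 230), (533, 427, 230), (536, 428, 231), (540, 427, 229)]
248 [(522, 424, 231), (526, 423, 230), (529, 423, 229), (533, 423, 230), (536, 424, 231), (540, 423, 230)]
256 [(522, 419, 229), (526, 419, 230), (529, 419, 229), (533, 419, 229), (536, 420, 230), (540, 420, 230)]
264 [(522, 416, 230), (526, 419, 236), (529, 418, 235), (533, 419, 236), (536, 418, 236), (540, 416, 230)]
272 [(522, 412, 230), (526, 418, 243), (529, 418, 243), (533, 419, 244), (536, 418, 242), (540, 412, 229)]
280 [(523, 414, 242), (526, 418, 250), (529, 418, 250), (533, 417, 248), (536, 419, 251), (539, 414, 241)]
288 [(523, 415, 251), (527, 418, 256), (530, 419, 257), (533, 419, 257), (535, 419, 258), (539, 415, 250)]
296 [(524, 415, 256), (527, 419, 263), (530, 419, 263), (532, 418, 262), (535, 419, 263), (538, 415, 257)]
304 [(524, 419, 269), (527, 418, 268), (530, 419, 268), (532, 419, 268), (535, 418, 267), (538, 420, 269)]
312 [(525, 421, 276), (527, 420, 275), (530, 415, 267), (532, 415, 267), (535, 420, 275), (537, 421, 277)]
320 [(525, 420, 280), (527, 419, 278), (530, 412, 267), (532, 413, 269), (535, 420, 278), (537, 420, 279)]
328 [(525, 420, 284), (527, 419, 282), (530, 409, 268), (532, 409, 268), (535, 420, 283), (537, 419, 282)]
```

View pics/cmp.png

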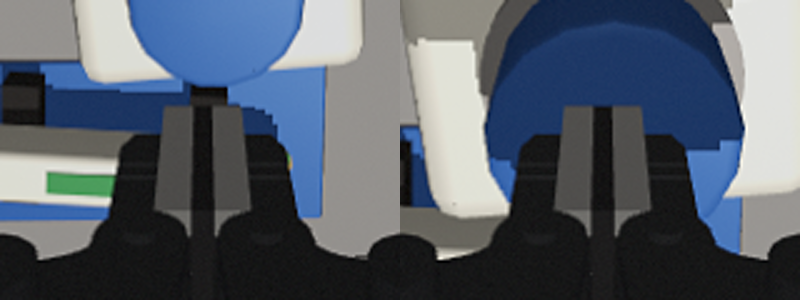

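The comparison shows the tips uncut by the cap, and the depth puts them at z≈231 with a reported TCP of 209.5. So the real tips sit about 21 mm behind the TCP and are only now reaching the cap. I'll press 15 mm further.

{"fn": "apply_moves", "kwargs": {"targets": [[0,[0,0,-4],[0,0,0]],[0,[0,0,-8],[0,0,0]],[0,[0,0,-12],[0,0,0]],[0,[0,0,-15],[0,0,0]],[0,[0,0,-15],[0,0,0]],[0,[0,0,-15],[0,0,0]]]}}

```text
time_s: 25.45
eef_pos: [531.5, 408.8, 195.3]
ee_rot: [0.0, 0.705, 0.709, 0.001]
force: [-1.6, -0.3, 7.0]
grip_width: 0.003
grip_force: 3.5
```

```bash
cat > cap.py <<'E'
from meas import *
s=ctrl.sense(); print(s['eef_pos'],s['force'])
im,d,ci=shot('wrist'); W=cloud(d,ci); h=cv2.cvtColor(im,cv2.COLOR_BGR2HSV)
m=(cv2.inRange(h,(105,100,40),(125,255,255))>0)&(np.hypot(W[...,0]-531,W[...,1]-409)<20)&(W[...,2]>200); print('cap top z',np.nanpercentile(W[m][:,2],[5,50,95]))
E
python3 cap.py
```

```text
[531.54426904 408.84679135 195.30442687] [-1.60031299 -0.30104125  6.98676161]
cap top z [215.21898557 216.19723744 217.30392182]
```

{"fn": "apply_moves", "kwargs": {"targets": [[0,[0,0,-1.5],[0,0,0]],[0,[0,0,-1.5],[0,0,0]],[0,[0,0,-1.5],[0,0,0]]]}}

```text
time_s: 25.8
eef_pos: [531.7, 408.9, 195.1]
ee_rot: [0.001, 0.705, 0.709, 0.001]
force: [-3.0, -1.9, 13.9]
grip_width: 0.001
grip_force: 6.8
```

```bash
python3 cap.py
```

```text
[531.65234054 408.89490044 195.14173351] [-2.97584804 -1.88155525 13.9269366 ]
cap top z [215.1513106 216.0938793 217.223379 ]
```

{"fn": "apply_moves", "kwargs": {"targets": [[0,[0,0,30],[0,0,0]],[0,[0,0,80],[0,0,0]],[0,[0,0,100],[0,0,0]],[60,[-10,-40,100],[0,0,-8]],[85,[-55,-150,60],[0,0,-88]],[85,[-55,-150,60],[0,0,-88]],[85,[-55,-150,60],[0,0,-88]],[85,[-55,-150,60],[0,0,-88]],[85,[-55,-150,60],[0,0,-88]],[85,[-55,-150,60],[0,0,-88]],[85,[-55,-150,60],[0,0,-88]],[85,[-55,-150,60],[0,0,-88]],[85,[-55,-150,60],[0,0,-88]],[85,[-55,-150,60],[0,0,-88]],[85,[-55,-150,60],[0,0,-88]],[85,[-55,-150,60],[0,0,-88]],[85,[-55,-150,60],[0,0,-88]]]}}

```text
time_s: 27.55
eef_pos: [476.3, 258.7, 252.8]
ee_rot: [0.0, 1.0, 0.021, -0.0]
force: [-0.0, 0.8, 0.7]
grip_width: 0.998
grip_force: 0.0
```

```bash
cat > wand.py <<'E'
from meas import *
import sys
s=ctrl.sense(); print(s['eef_pos'],yaw(),s['joints'].round(2),s['time_s'])
im,d,ci=shot('wrist',sys.argv[1]); W=cloud(d,ci); h=cv2.cvtColor(im,cv2.COLOR_BGR2HSV)
n=(W[...,0]>300)&(W[...,0]<640)&(W[...,1]>160)&(W[...,1]<350)
print('bar top',rect(W,n&(W[...,2]>57.5)&(W[...,2]<63)))
print('green',rect(W,n&(cv2.inRange(h,(50,120,40),(85,255,255))>0)&(W[...,2]<57)))
print('mat',rect(W,n&(cv2.inRange(h,(105,120,40),(125,255,255))>0)&(W[...,2]<12)))
im,d,ci=shot('side'); W=cloud(d,ci); h=cv2.cvtColor(im,cv2.COLOR_BGR2HSV)
n=(W[...,0]>300)&(W[...,0]<640)&(W[...,1]>160)&(W[...,1]<350)
print('side mat',rect(W,n&(cv2.inRange(h,(105,120,40),(125,255,255))>0)&(W[...,2]<12)))
m=(cv2.inRange(h,(105,150,60),(125,255,255))>0)&(W[...,2]>190)&(W[...,1]>350);print('cap z',np.nanpercentile(W[m][:,2],[90,97]))
E
python3 wand.py w10
```

```text
[476.31084878 258.71336291 252.80993436] 92.40362777072615 [ 0.28  0.32  1.37 -0.    1.45  1.81] 27.55
bar top (3542, array([485.8, 257.7,  60.2]), array([482.3, 257.9]), array([ 27.7, 148.4]), 87.0)
green (488, array([564. , 253.5,  49.2]), array([561.6, 253.5]), array([21.6, 28.1]), 87.3)
mat (9192, array([517. , 237.3,   4.2]), array([499.9, 251.7]), array([198.4,  99.5]), 1.4)
side mat (1430, array([477.8, 272. ,   2.6]), array([497.3, 252.8]), array([200.1, 101.9]), 1.4)
cap z [229.67117792 230.39609667]
```

View pics/w10.png

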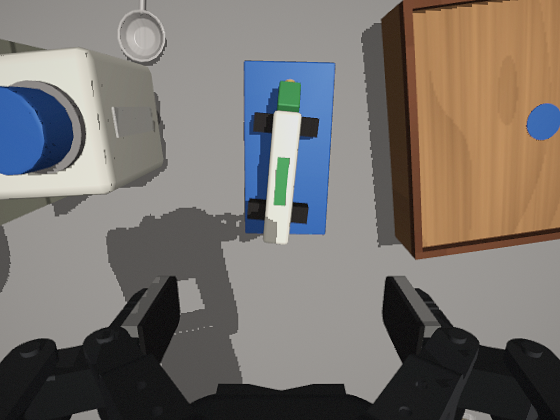

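Wrist view: the wand lies on the mat, bar from (276,240) to (287,112) with the green head at (289,95). Its heading is about -3° and the mat's about +1.4°. The cap is back up.

{"fn": "apply_moves", "kwargs": {"targets": [[85,[6,-1,-50],[0,0,-5.4]],[85,[6,-1,-100],[0,0,-5.4]],[85,[6,-1,-150],[0,0,-5.4]],[85,[6,-1,-190],[0,0,-5.4]],[85,[6,-1,-220],[0,0,-5.4]],[85,[6,-1,-235],[0,0,-5.4]],[85,[6,-1,-241],[0,0,-5.4]],[85,[6,-1,-241],[0,0,-5.4]],[85,[6,-1,-241],[0,0,-5.4]],[15,[6,-1,-241],[0,0,-5.4]],[15,[6,-1,-241],[0,0,-5.4]],[15,[6,-1,-241],[0,0,-5.4]],[15,[6,-1,-241],[0,0,-5.4]],[15,[6,-1,-241],[0,0,-5.4]],[15,[6,-1,-241],[0,0,-5.4]],[15,[6,-1,-241],[0,0,-5.4]]], "squeeze": 60}}

```text
time_s: 29.25
eef_pos: [482.6, 257.9, 12.4]
ee_rot: [-0.0, 1.0, -0.027, 0.0]
force: [-0.2, 0.9, 5.5]
grip_width: 0.319
grip_force: 60.6
```

{"fn": "apply_moves", "kwargs": {"targets": [[15,[0,0,30],[0,0,0]],[15,[0,0,80],[0,0,0]],[15,[0,0,130],[0,0,0]],[15,[-10,-25,160],[0,0,0]],[15,[-28,-64,165],[0,0,0]],[15,[-46,-103,165],[0,0,0]],[15,[-64,-142,165],[0,0,0]],[15,[-82,-181,160],[0,0,0]],[15,[-96,-215,150],[0,0,0]],[15,[-106,-238,135],[0,0,0]],[15,[-111,-249,125],[0,0,0]],[15,[-111,-249,122],[0,0,0]],[15,[-111,-249,122],[0,0,0]],[15,[-111,-249,122],[0,0,0]],[15,[-111,-249,122],[0,0,0]]]}}

```text
time_s: 30.75
eef_pos: [371.7, 9.3, 134.3]
ee_rot: [0.0, 1.0, -0.026, 0.0]
force: [0.1, -0.1, -1.8]
grip_width: 0.317
grip_force: 60.2
```

```bash
cat > aim.py <<'E'
from meas import *
s=ctrl.sense(); print(s['eef_pos'],yaw(),s['time_s'])
for n in('wrist','side','top'):
    im,d,ci=shot(n,'aim_'+n); W=cloud(d,ci); h=cv2.cvtColor(im,cv2.COLOR_BGR2HSV)
    nb=(W[...,0]>250)&(W[...,0]<520)&(abs(W[...,1])<100)
    hi=nb&(W[...,2]>172)&(W[...,2]<200)&(h[...,1]<60)&(h[...,2]>110)
    if hi.sum()>20:
        P=W[hi]; A=np.c_[P[:,:2],np.ones(len(P))]; k=np.linalg.lstsq(A,P[:,2],rcond=None)[0]
        print(n,'bar',rect(W,hi),'tilt',k.round(3))
    print(n,'green',rect(W,nb&(cv2.inRange(h,(50,110,40),(85,255,255))>0)&(W[...,2]>100)&(W[...,2]<176)))
E
python3 aim.py
```

```text
[371.70537472   9.25168647 134.28910529] 87.00973362992556 30.75
wrist bar (14707, array([405.2,   6.4, 181.9]), array([386.3,   2.3]), array([101.2,  47.1]), 0.1) tilt [-5.00000e-03  3.00000e-03  1.83656e+02]
wrist green (2923, array([455.9,   4.2, 168.1]), array([450.9,   4.5]), array([21.7, 28.6]), 87.0)
side bar (420, array([336.7,  16.6, 180.2]), array([369.7,   7.1]), array([ 37.4, 151.5]), 87.1) tilt [-7.0000e-03 -1.4100e-01  1.8382e+02]
side green (79, array([449.1,  15.1, 162.3]), array([449.1,  13.2]), array([17., 27.]), 53.9)
top bar (112, array([313.8,   8.8, 180.6]), array([365.9,   9.2]), array([ 25.3, 140.8]), 87.0) tilt [-8.0000e-03  3.0000e-02  1.8319e+02]
top green (36, array([451.6,   4.2, 170. ]), array([449.2,   5.6]), array([14.1, 20.5]), 88.6)
```

View pics/aim_side.png

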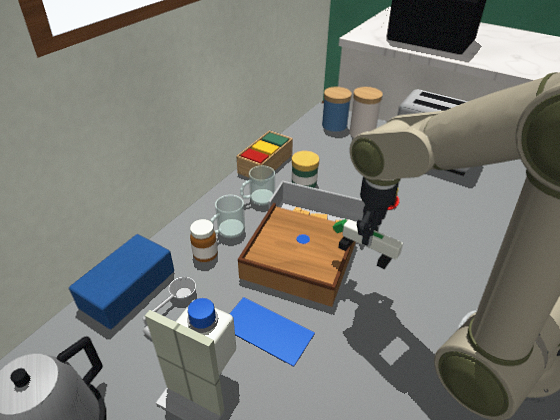

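The side view shows the wand held level, nozzle at (340,227) pointing at the spot at (303,239). It is level to within 0.5° and at the planned height, so I hold.

{"fn": "apply_moves", "kwargs": {"targets": [[15,[0,0,0],[0,0,0]],[15,[0,0,0],[0,0,0]],[15,[0,0,0],[0,0,0]],[15,[0,0,0],[0,0,0]],[15,[0,0,0],[0,0,0]],[15,[0,0,0],[0,0,0]],[15,[0,0,0],[0,0,0]],[15,[0,0,0],[0,0,0]],[15,[0,0,0],[0,0,0]],[15,[0,0,0],[0,0,0]],[15,[0,0,0],[0,0,0]],[15,[0,0,0],[0,0,0]],[15,[0,0,0],[0,0,0]],[15,[0,0,0],[0,0,0]],[15,[0,0,0],[0,0,0]],[15,[0,0,0],[0,0,0]],[15,[0,0,0],[0,0,0]],[15,[0,0,0],[0,0,0]],[15,[0,0,0],[0,0,0]],[15,[0,0,0],[0,0,0]]]}}

```text
time_s: 32.9
eef_pos: [371.3, 8.8, 134.0]
ee_rot: [-0.0, 1.0, -0.027, -0.0]
force: [-0.2, -0.4, -2.6]
grip_width: 0.315
grip_force: 60.2
```

{"fn": "apply_moves", "kwargs": {"targets": [[15,[0,0,0],[0,0,0]],[15,[0,0,0],[0,0,0]],[15,[0,0,0],[0,0,0]],[15,[0,0,0],[0,0,0]],[15,[0,0,0],[0,0,0]]]}}

```text
time_s: 33.4
eef_pos: [371.4, 8.7, 134.0]
ee_rot: [0.0, 1.0, -0.027, 0.0]
force: [-0.1, 0.6, -2.9]
grip_width: 0.315
grip_force: 60.2
```

{"fn": "apply_moves", "kwargs": {"targets": [[15,[5,10,25],[0,0,0]],[15,[20,45,40],[0,0,0]],[15,[38,84,43],[0,0,0]],[15,[56,123,43],[0,0,2]],[15,[74,162,43],[0,0,4.5]],[15,[92,201,43],[0,0,4.5]],[15,[106,232,30],[0,0,4.5]],[15,[111,243,0],[0,0,4.5]],[15,[111,243,-40],[0,0,4.5]],[15,[111,243,-80],[0,0,4.5]],[15,[111,243,-105],[0,0,4.5]],[15,[111,243,-115],[0,0,4.5]],[15,[111,243,-119],[0,0,4.5]],[15,[111,243,-121],[0,0,4.5]],[15,[111,243,-121.5],[0,0,4.5]],[15,[111,243,-121.5],[0,0,4.5]],[15,[111,243,-121.5],[0,0,4.5]]]}}

```text
time_s: 35.1
eef_pos: [482.7, 251.8, 13.2]
ee_rot: [-0.0, 1.0, 0.013, 0.001]
force: [0.9, -0.0, -2.8]
grip_width: 0.314
grip_force: 60.4
```

{"fn": "apply_moves", "kwargs": {"targets": [[15,[0,0,0],[0,0,0]],[35,[0,0,0],[0,0,0]],[45,[0,0,0],[0,0,0]],[55,[0,0,0],[0,0,0]],[70,[0,0,0],[0,0,0]],[85,[0,0,0],[0,0,0]],[85,[0,0,0],[0,0,0]],[85,[0,0,0],[0,0,0]],[85,[0,0,15],[0,0,0]],[85,[0,0,60],[0,0,0]],[85,[0,0,110],[0,0,0]],[85,[0,0,160],[0,0,0]],[85,[-5,0,210],[0,0,0]],[85,[-5,0,240],[0,0,0]],[85,[-5,0,240],[0,0,0]],[85,[-5,0,240],[0,0,0]]]}}

```text
time_s: 36.7
eef_pos: [477.2, 251.7, 252.2]
ee_rot: [-0.0, 1.0, 0.013, 0.0]
force: [0.3, 0.5, -0.8]
grip_width: 0.998
grip_force: 0.0
```

```bash
python3 wand.py w11; python3 - <<'E'
from meas import *
scraper('side'); scraper('top','top11'); chips('top'); chips('side')
E
```

```text
[477.24272526 251.71305051 252.21366979] 91.44291909427109 [ 0.27  0.32  1.38 -0.    1.44  1.81] 36.7
bar top (3539, array([486.1, 251.3,  60.2]), array([482.5, 251.3]), array([147.6,  27.7]), 1.7)
green (488, array([564. , 253.1,  49. ]), array([561.4, 253.2]), array([27.2, 21. ]), 1.5)
mat (9183, array([517.3, 253.5,   4.3]), array([499.7, 251.6]), array([198.3,  99.2]), 1.2)
side mat (1435, array([476.9, 274.9,   2.6]), array([497.4, 253.2]), array([199.8, 102.8]), 1.9)
cap z [229.71495133 230.51784831]
rib (120, array([ 452.8, -347.4,   81.9]), array([ 454.7, -350.4]), array([62.1, 27.2]), 5.3) blk (290, array([ 450.8, -338.5,   41.2]), array([ 455.2, -351.6]), array([78.8, 61.3]), 12.4)
rib (177, array([ 456.1, -350.7,   81.7]), array([ 455.5, -352.2]), array([63.5, 24.6]), 10.0) blk (246, array([ 450.5, -338.2,   40.3]), array([ 454.4, -351.2]), array([78.4, 52.6]), 10.0)
top 366 min [ -27. -166.] max [  76. -105.] z [13. 21. 35.]
top 136 min [-101. -167.] max [ -53. -132.] z [11. 17. 23.]
top 156 min [-125.  -95.] max [-111.  128.] z [66. 71. 77.]
side 42 min [  32. -164.] max [  67. -132.] z [17. 20. 33.]
side 50 min [ -28. -169.] max [  23. -103.] z [15. 19. 22.]
side 55 min [ -98. -170.] max [ -53. -148.] z [17. 19. 22.]
side 185 min [-125. -101.] max [-117.  127.] z [69. 71. 74.]
```

View pics/w11.png

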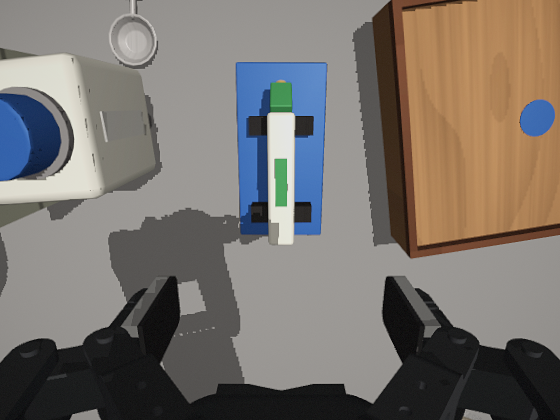

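View pics/top11.png

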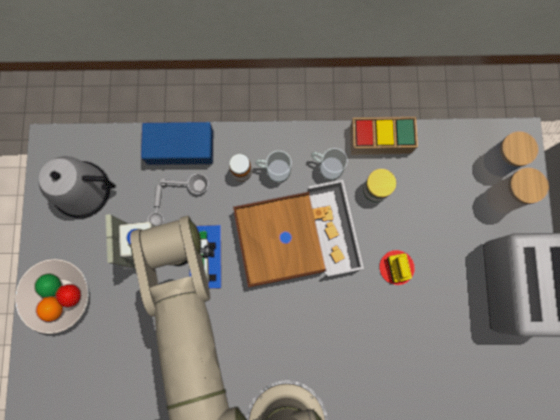

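The wand lies centred along the mat (bar (282,175)), the scraper is on the coaster (400,268), the chips are in the trough and the board is clear. Handing in.

```bash
python3 -c "
from rig import ctrl
print(ctrl.finish_job())"
```

```text
the job is handed in; nothing more can be done
None
```

I handed the job in after about 37 s of robot time, and the last pictures show every part of it in place: all four biscuit pieces are in the trough, the scraper is upright about 5 mm from the coaster's centre, the cap was pushed fully down and sprang back, and the wand was held on the spot for over two seconds and is back flat on its mat.

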